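# Raise the weighing hood's sash to the green marker

## Robot

A 6-joint arm with a two-finger parallel gripper is mounted at the origin on the work surface. World frame = base frame: x ahead of the robot, y to its left, z up, the work surface at z = 0. Lengths are in m, angles in degrees, forces in N, time in s.
With the tool pointing down it reaches from about 0.3 to 0.75 m from the base axis. Payload 8.5 kg.
Tool frame: the origin (TCP) lies midway between the tips of the shut fingers; the grasp point (between the pads) lies 19 mm behind it (env.tcp_to_grasp is the z of the grasp point in the tool frame, in m); z points along the fingers, y is the line along which they close (so a half turn about z gives the same grasp; the last joint's range is limited). The gripper opens to 85 mm and grips with 20 to 120 N. Pads are 22 mm wide; open, the fingers measure 114 mm over their backs; the gripper's body (76 mm by 85 mm) begins 54 mm behind the grasp point. The pads swing forward as they close: fully open they stand 13 mm farther back than shut.
Start: joints at [51.263, 21.807, 74.336, -0, 83.858, -12.336], TCP at [0.245, 0.493, 0.231] pointing down, gripper open.
Joint ranges: [-178.18, 178.18], [-50.72, 133.34], [12.68, 142.11], [-81.47, 261.47], [9.98, 163.14], [-165.26, 165.26]. Speed limits (degrees/s): [136.94, 136.94, 180, 180, 180, 180].

## Interface

Orientations are given as a 3x3 rotation matrix whose columns are the frame's x, y, z axes.
In Python, from rig import env, imaging, job, models gives the robot as it stands. The module is installed in compiled form; this text tells all that it offers.
- The arm moves only by the tool jog_arm, never from a script. Its argument "plan" is text: rows parted by semicolons, each of 7 numbers parted by spaces: the turn, a rotation vector about the tool's x, y, z in degrees, then the shift along the tool's x, y, z in cm, then the closure in counts, from 0 (fully open) to 255 (shut). In form: rx ry rz x y z claw; .... A call has 1 to 10 rows; each row shifts and turns the commanded pose from where the row before left it, along the tool's axes as they then stand; what a row does not reach is not made up. A row lasts 1/12 s, in which the tool goes at most 41.7 mm and 7.16 degrees, less where a joint would pass 70% of its speed; a pose out of reach is approached as far as the arm can. A call with a gripper value outside its range is refused whole. The fingers move at their own pace and stop on an object; "grip_force" is the grip in N (left out, the last holds). Time passes only in rows, so rows that do not move let the fingers close. It gives the time, the measured TCP pose, the force, the opening and the grip force at its end, in the units of the state.
- env.observe(): the state, without advancing time (a new reading comes with each control period).
- imaging.get_image(name): name is "scene" or "top" or "wrist"; returns a dict with "pixels" (480x640x3 uint8, red, green, blue), "depth" (480x640 float32, m along the optical axis (not along the pixel's ray), 0 where there is no reading), "fov_y" (degrees; the focal length in pixels is half the picture's height over the tangent of half this angle, whatever the lens; pixels are square), "cx", "cy" (the principal point, pixels), "world_from_camera" (4x4, takes a point from camera to world coordinates). Camera axes: x right, y down, z forward; pixel columns grow to the right and rows downward; lengths in m; the calibration is good to about 2 mm. A picture is of the moment at which its call begins.
- job.close_job(): hands the job in; it is judged then, once.
Trained networks look in the newest picture that a camera, given by its name, has taken for a name from the list of things; names that differ only in an ending like _2 or _b are one class to them, and where a whole thing is asked for, a point or a joint stands for the part that bears it (a point fixed in the world has none). Each returns a list of dicts, best first, with "confidence" (0 to 1); they miss things now and then, are a little off and sometimes report something else, mostly with a low value. They report only what shows in the picture. A call takes as long as a camera call.
- models.outline_of(camera, query): "region" (480x640 bool, what is visible of it) and "bbox" ([centre column, centre row, width, height] in pixels, round what is visible of it).
- models.tip_of(camera, query): "at" ([column, row] in pixels: a listed point, or the origin of a listed thing).
The state is a dict: "time_s": time; "q": joint angles; "qvel": joint speeds; "joint_efforts": joint torques, N m; "position": TCP position; "tool_rot": TCP orientation; "ft_force": force on the tool from outside, world axes, zero at the start; "wrist_torque": the same for the moment, N m; "grip_width": finger opening in m; "gripper_force": force on a finger pad.
Only numpy, scipy, OpenCV 4.12 (cv2) and the standard library are available. Lean on these libraries where they do the work, as an engineer would, in place of code of your own. Each camera call takes 0.05 s, during which the arm holds its last target. There are 200 camera calls.

## Task

Push the weighing hood's counterweighted glass sash up from beneath its yellow lip, until the red pointer at the end of the lip stands within the green marker clip on the frame beside it, then take the hand away; the sash stays where it is left. Only push with the fingertips or the outside of the fingers, never pinch the lip, do not shift the green marker, and leave the bottles, beaker, weight, spatula and dish where they are.

Things in the scene. Friction and masses are not known exactly. Their poses are not given: they have to be found in the camera images.
- hood: Fixed clear weighing hood with a white frame, 410 mm wide, 315 mm deep, 476 mm tall, with a balance inside. Origin on the bench, mid-width, where the plane of the sash meets the bench; x points level into the hood (away from the person using it), y to the left, z up. Its front leans back 0.30 rad (17 degrees) from the vertical. It may stand turned.
- sash (a joint): Height of the glass sash along its sloping guides, in m: 0 at its lowest stop, 0.20 at its highest, growing as it is pushed up. It is counterweighted: it takes about 1 to 5 N along the slope to push it up and it stays wherever it is left. Glass 324 mm wide, 190 mm tall. Of its parts, sash_c4 is the yellow underside of the lip and sash_c5 the strip on top of it.
- lip_edge (a point): Middle of the lower front edge of the sash's lip, moving with it, 103 to 147 mm above the bench at the start, all free beneath. Axes: z up the slope along which the sash slides, x square to the glass into the hood (and so a little down), y left along the lip. The lip is a ledge at the sash's foot, 300 mm long, standing 40 mm out towards the user: 8 mm thick, with a 6 mm strip on top set back 7 mm, all yellow.
- pointer (a point): Centre of the red pointer, a tab 40 x 14 x 5 mm at the left (+y) end of the lip, 157 mm from the lip's middle, fixed to the sash, 7 mm above the underside of the lip; same axes as lip_edge.
- band (a point): Centre of the green marker clip on the left jamb of the hood, 27 mm to the left of the pointer; it is 18 mm tall along the slope (9 mm either side of this point), and 36 mm wide. Axes as lip_edge: z up along the slope. It stands at a different height each time and is to be left there.
- marker (a joint): Height of the green marker clip along the slope in m, on the same scale as the sash: the pointer is level with the clip's middle when both joints read the same. The clip is stiff (about 25 N to shift).
- bottle_clear_mid (a point): Middle of a small clear bottle with a white cap, 48 mm across, 100 mm tall, loose on the bench in front of or beside the hood.
- bottle_amber_mid (a point): Middle of a small amber bottle with a white cap, 48 mm across, 100 mm tall, loose on the bench in front of or beside the hood.
- beaker_mid (a point): Middle of a glass beaker, 60 mm across, 80 mm tall, loose on the bench in front of or beside the hood.
- weight_mid (a point): Middle of a brass calibration weight, 30 mm across, 48 mm tall, loose on the bench at the right of the hood.
- spatula_grip (a point): Handle of a spatula 170 mm long lying on the hood's floor, right of the balance.
- dish_mid (a point): Middle of a white dish, 70 mm across, 20 mm tall, on the pan of the balance inside the hood.

How it is judged (in metres and radians):
On the way:
1. the fingers push the lip up from beneath and the sash rises (contact force between the fingers and sash_c4 above 0.3 N and velocity of joint sash above 0.002 m/s), for 0.2 s.
At the end, for the whole second after the job is handed in: The red pointer stands within the green clip's 18 mm height (within 9 mm of its middle along the slope), the sash at rest, the loose things within 30 mm of where they stood (z of pointer in the frame of band between -0.009 and 0.009 m and velocity of joint sash between -0.005 and 0.005 m/s and distance of each of bottle_clear_mid, bottle_amber_mid, beaker_mid, weight_mid, dish_mid, spatula_grip from where it was at the start of the episode below 0.03 m and distance of band from where it was at the start of the episode below 0.005 m); the robot touches nothing.
It fails at once if the lip is pinched (fingers press its top and its underside at once) (contact force between the fingers and sash_c4 above 1.5 N and contact force between the fingers and sash_c5 above 1.5 N).
It fails at once if the green marker is shifted by more than 5 mm (distance of band from where it was at the start of the episode above 0.005 m).
It fails at once if a bystander is lifted or knocked more than 30 mm from its place (distance of any of bottle_clear_mid, bottle_amber_mid, beaker_mid, weight_mid, dish_mid, spatula_grip from where it was at the start of the episode above 0.03 m).
It also fails if it takes over 48 s, if anything falls off the work surface, if the arm or the gripper's body presses on something with over 40 N, if the wrist force passes 120 N, or if a joint passes its speed limit or range.

## Working session

There is one attempt and no reset: what is moved stays moved. The work goes in short steps, Python scripts to look and compute and a tool call to move; the robot and the scene stay as the last step left them, time stands still between calls to the robot, and variables do not carry over. Pictures are saved under pics/ and viewed, at most 10 in all, crops included, and the job is handed in when it is done.

Besides the shell and the picture viewer there is one more tool, called after "Emit:" in YAML: its name, and indented under it one key for each argument. jog_arm: Moves the arm, as the interface text tells. Its arguments: {"type":"object","properties":{"plan":{"type":"string"},"grip_force":{"type":"number"}},"required":["plan"]}

```bash
mkdir -p pics; cat > h.py <<'E'
import numpy as np, cv2
from rig import env, imaging, job, models
def pt(im,u,v,r=2):
    d=im["depth"]; u0,v0=int(round(u)),int(round(v))
    w=d[max(0,v0-r):v0+r+1,max(0,u0-r):u0+r+1]; w=w[w>0]
    if not len(w): return None
    z=np.median(w); f=240/np.tan(np.radians(im["fov_y"]/2))
    p=np.array([(u-im["cx"])/f*z,(v-im["cy"])/f*z,z,1])
    return (im["world_from_camera"]@p)[:3]
E
python3 - <<'E'
from h import *
np.set_printoptions(precision=3,suppress=True)
for c in ["scene","top"]:
    im=imaging.get_image(c); cv2.imwrite(f"pics/{c}0.png",im["pixels"][:,:,::-1])
    print(c, im["world_from_camera"][:3].tolist(), im["fov_y"])
    for q in ["hood","lip_edge","pointer","band","bottle_clear_mid","bottle_amber_mid","beaker_mid","weight_mid","dish_mid"]:
        r=models.tip_of(c,q)[:1]
        for k in r: print(q,round(k["confidence"],2),np.round(k["at"]),pt(im,*k["at"]))
print(env.observe()["position"],env.observe()["tool_rot"])
E
```

```text
scene [[0.5838646163081053, -0.6464915036996911, 0.49107112057980096, 0.04706103842986355], [-0.8118159234349013, -0.47054761540795914, 0.3457453515109378, -0.32037740925615027], [0.007550912589055234, -0.6005278322259476, -0.7995681999936445, 0.8834409338298191]] 43.621280282535544
hood 0.89 [317. 272.] [ 0.526  0.014 -0.   ]
lip_edge 0.95 [312. 231.] [0.586 0.07  0.012]
pointer 0.61 [255. 167.] [0.566 0.175 0.133]
band 0.83 [250. 112.] [0.576 0.184 0.244]
bottle_clear_mid 0.94 [192. 183.] [0.51  0.283 0.073]
bottle_amber_mid 0.76 [204. 230.] [0.446 0.196 0.068]
beaker_mid 0.84 [362. 360.] [ 0.43  -0.143  0.006]
weight_mid 0.61 [454. 365.] [ 0.492 -0.267  0.034]
top [[-0.026350778313272517, -0.9969362853469959, 0.07364563422782344, 0.4900760873574793], [-0.9995449343676525, 0.02519432242675836, -0.01658825781756936, 0.02115671789443339], [0.014681984274966971, -0.0740492341350681, -0.9971465039109146, 0.9628830280077357]] 51.263610971557924
hood 0.72 [301. 258.] [0.52  0.019 0.004]
lip_edge 0.9 [300. 261.] [0.515 0.019 0.002]
pointer 0.85 [210. 235.] [0.558 0.168 0.136]
band 0.93 [180. 211.] [0.586 0.191 0.246]
bottle_clear_mid 0.78 [148. 262.] [0.518 0.281 0.1  ]
bottle_amber_mid 0.82 [199. 297.] [0.455 0.199 0.079]
beaker_mid 0.81 [394. 310.] [ 0.417 -0.156  0.006]
weight_mid 0.68 [448. 267.] [ 0.497 -0.256  0.033]
[0.245 0.493 0.231] [[-0.896  0.445 -0.   ]
 [ 0.445  0.896 -0.   ]
 [ 0.    -0.    -1.   ]]
```

View pics/scene0.png

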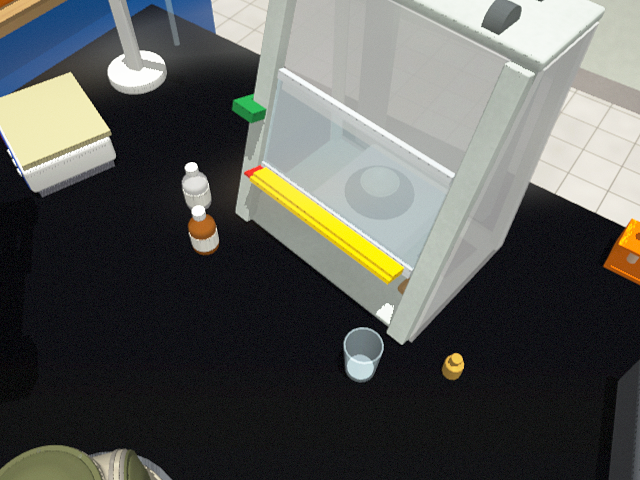

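View pics/top0.png

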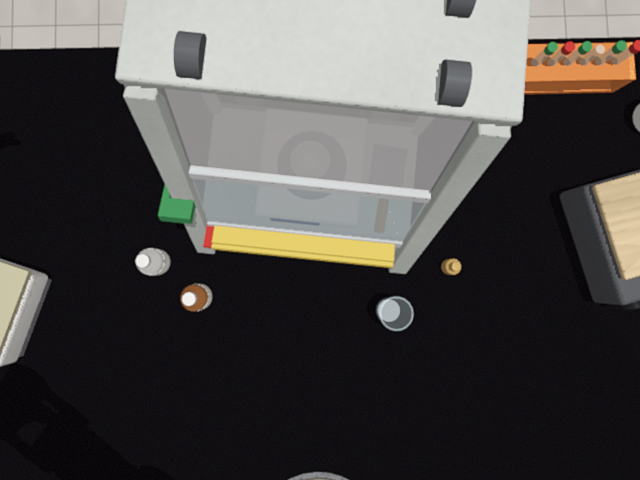

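The scene view shows the yellow lip from (250,172) to (400,272), the red pointer at (252,174) and the green clip at (249,108). The beaker is at (362,355) and the amber bottle at (204,232). Next I'll measure the lip geometry.

```bash
cat >> h.py <<'E'
def cloud(im,mask):
    v,u=np.nonzero(mask&(im["depth"]>0)); z=im["depth"][v,u]
    f=240/np.tan(np.radians(im["fov_y"]/2))
    P=np.stack([(u-im["cx"])/f*z,(v-im["cy"])/f*z,z,np.ones_like(z)])
    return (im["world_from_camera"]@P)[:3].T
def masks(im):
    h=cv2.cvtColor(im["pixels"],cv2.COLOR_RGB2HSV); H,S,V=[h[...,i].astype(int) for i in range(3)]
    return dict(yellow=(H>22)&(H<32)&(S>130)&(V>120), red=((H<5)|(H>174))&(S>150)&(V>100), green=(H>55)&(H<80)&(S>130)&(V>60))
E
cat > m.py <<'E'
from h import *
np.set_printoptions(precision=4,suppress=True)
for c in ["scene","top"]:
    im=imaging.get_image(c)
    for n,m in masks(im).items():
        P=cloud(im,m); k=(P[:,0]>.4)&(P[:,0]<.75)&(abs(P[:,1]-.03)<.24)&(P[:,2]>.08)
        P=P[k]
        if len(P)<5: print(c,n,len(P)); continue
        print(c,n,len(P),"med",np.median(P,0),"lo",np.percentile(P,2,0),"hi",np.percentile(P,98,0))
        if n=="yellow":
            a=np.polyfit(P[:,1],P[:,0],1); yaw=np.arctan(-a[0]); print("yaw deg",np.degrees(yaw))
            for s in (P[:,1]>np.percentile(P[:,1],90), P[:,1]<np.percentile(P[:,1],10)):
                Q=P[s]; print("  end",Q.mean(0),"minx pt",Q[Q[:,0].argsort()[:5]].mean(0),Q[Q[:,0].argsort()[-5:]].mean(0))
E
python3 m.py
```

```text
scene yellow 3751 med [ 0.5324 -0.0021  0.1383] lo [ 0.5034 -0.1326  0.1315] hi [0.566  0.1557 0.1438]
yaw deg -7.291752973150097
  end [0.5507 0.1449 0.1383] minx pt [0.5334 0.131  0.1336] [0.5738 0.1529 0.1343]
  end [ 0.5171 -0.125   0.1372] minx pt [ 0.4988 -0.1296  0.1348] [ 0.5392 -0.1177  0.1335]
scene red 75 med [0.55   0.1712 0.1376] lo [0.5394 0.165  0.13  ] hi [0.5741 0.1768 0.1418]
scene green 596 med [0.5824 0.1944 0.2404] lo [0.5715 0.1738 0.2274] hi [0.6119 0.2215 0.247 ]
top yellow 4095 med [0.5355 0.0148 0.1399] lo [ 0.5054 -0.1277  0.1344] hi [0.566  0.1568 0.1452]
yaw deg -7.3039639116818575
  end [0.5523 0.1478 0.14  ] minx pt [0.5334 0.135  0.1356] [0.5725 0.1581 0.1359]
  end [ 0.5188 -0.1188  0.1398] minx pt [ 0.4995 -0.1269  0.1356] [ 0.5382 -0.1094  0.1352]
top red 137 med [0.5553 0.1707 0.1371] lo [0.5399 0.1649 0.1294] hi [0.5724 0.1772 0.1422]
top green 746 med [0.5874 0.1991 0.2433] lo [0.5715 0.1748 0.2329] hi [0.6145 0.22   0.2489]
```

Emit:
jog_arm:
  plan: "0 0 -6.4 0 0 0 255; 0 0 -6.4 0 0 0 255; 0 0 -6.3 0 0 0 255; 0 0 0 -1.5 -3.6 -0.3 255; 0 0 0 -1.5 -3.6 -0.3 255; 0 0 0 -1.5 -3.6 -0.3 255; 0 0 0 -1.5 -3.6 -0.3 255; 0 0 0 -1.5 -3.6 -0.3 255; 0 0 0 -1.5 -3.6 -0.3 255; 0 0 0 -1.5 -3.6 -0.3 255"

```text
time_s: 1.93
position: [0.3166, 0.2277, 0.2526]
tool_rot: [[-0.992, 0.127, 0.001], [0.127, 0.992, 0.0], [-0.001, 0.0, -1.0]]
ft_force: [0.7, 0.0, -0.3]
grip_width: -0.0002
gripper_force: 0.0
```

Emit:
jog_arm:
  plan: "0 0 0 -1.4 -3.8 -0.3 255; 0 0 0 -1.4 -3.8 -0.3 255; 0 0 0 -1.4 -3.8 -0.3 255; 0 0 0 -1.4 -3.8 -0.3 255; 0 0 0 -1.4 -3.8 -0.3 255; 0 -7 0 0 0 0 255; 0 -7 0 0 0 0 255; 0 -7 0 0 0 0 255; 0 -7 0 0 0 0 255; 0 -7 0 0 0 0 255"

```text
time_s: 2.77
position: [0.3618, 0.0318, 0.2681]
tool_rot: [[-0.808, 0.128, 0.575], [0.104, 0.992, -0.075], [-0.58, -0.001, -0.815]]
ft_force: [0.4, 0.7, -0.3]
grip_width: 0.0
gripper_force: 0.0
```

```bash
python3 -c "
from h import *
s=env.observe();print(s['time_s'],s['q'],s['position'],s['tool_rot'],s['grip_width'],s['ft_force'])"
```

```text
2.7667 [ -18.87094321  -14.79153653  116.39218686    9.53356969   43.90654726
 -106.3616976 ] [0.36183616 0.03175133 0.26814817] [[-0.80819532  0.12800079  0.57483574]
 [ 0.10365898  0.99177344 -0.07510161]
 [-0.57971988 -0.00110988 -0.81481509]] 2.6967056381603577e-05 [ 0.37190805  0.73615544 -0.33859324]
```

Emit:
jog_arm:
  plan: "0 -6 0 0 0 0 255; 0 -6 0 0 0 0 255; 0 -6 0 0 0 0 255; 0 -6 0 0 0 0 255; 0 0 0 0 0 0 255; 0 0 0 0 0 0 255"

```text
time_s: 3.27
position: [0.3636, 0.036, 0.2674]
tool_rot: [[-0.584, 0.112, 0.804], [0.073, 0.994, -0.085], [-0.809, 0.009, -0.588]]
ft_force: [1.5, -0.4, -0.1]
grip_width: -0.0
gripper_force: 0.0
```

```bash
python3 -c "
from h import *
s=env.observe();print(s['time_s'],s['q'],s['position'],s['tool_rot'],s['grip_width'],s['ft_force'])"
```

```text
3.2667 [ -24.48640526  -18.91658987  129.40170918   42.17509357   22.42530027
 -140.40891429] [0.36356577 0.03600006 0.26744214] [[-0.58386044  0.11151678  0.80415856]
 [ 0.07299093  0.99372015 -0.08480909]
 [-0.8085662   0.0091796  -0.5883336 ]] -3.788309831162167e-05 [ 1.48831948 -0.44354417 -0.1182071 ]
```

Emit:
jog_arm:
  plan: "0 0 7 0 0 0 255;0 0 7 0 0 0 255;0 0 7 0 0 0 255;0 0 7 0 0 0 255;0 0 7 0 0 0 255;0 0 7 0 0 0 255;0 0 7 0 0 0 255;0 0 7 0 0 0 255;0 0 7 0 0 0 255;0 0 7 0 0 0 255"

```text
time_s: 4.1
position: [0.3643, 0.036, 0.2681]
tool_rot: [[-0.092, 0.587, 0.805], [0.96, 0.267, -0.084], [-0.264, 0.765, -0.588]]
ft_force: [-0.8, 0.8, -0.3]
grip_width: 0.0002
gripper_force: 0.0
```

Emit:
jog_arm:
  plan: "0 0 7 0 0 0 255;0 0 7 0 0 0 255;0 0 7 0 0 0 255;0 0 7 0 0 0 255;0 0 7 0 0 0 255;0 0 7 0 0 0 255;0 0 7 0 0 0 255;0 0 7 0 0 0 255;0 0 7 0 0 0 255;0 0 7 0 0 0 255"

```text
time_s: 4.93
position: [0.3643, 0.036, 0.2681]
tool_rot: [[0.52, 0.287, 0.805], [0.579, -0.811, -0.084], [0.628, 0.51, -0.588]]
ft_force: [-0.0, 0.8, -0.0]
grip_width: -0.0
gripper_force: 0.0
```

Emit:
jog_arm:
  plan: "0 0 7 0 0 0 255;0 0 7 0 0 0 255;0 0 7 0 0 0 255;0 0 7 0 0 0 255;0 0 7 0 0 0 255;0 0 5 0 0 0 255;0 0 0 0 0 0 255"

```text
time_s: 5.52
position: [0.3643, 0.036, 0.2681]
tool_rot: [[0.583, -0.112, 0.805], [-0.075, -0.994, -0.084], [0.809, -0.011, -0.588]]
ft_force: [-0.1, 0.3, 1.4]
grip_width: 0.0001
gripper_force: 0.0
```

```bash
python3 -c "
from h import *
s=env.observe();print(s['time_s'],s['q'],s['position'],s['tool_rot'],s['grip_width'],s['ft_force'])"
```

```text
5.5167 [-24.4267504  -18.86616903 129.29373324  42.15824416  22.42411982
  39.75761918] [0.36426063 0.03601874 0.26807218] [[ 0.58296206 -0.11208048  0.80473176]
 [-0.07467138 -0.99363882 -0.08429757]
 [ 0.80906083 -0.01094815 -0.58762294]] 0.00011157120030752338 [-0.08055307  0.27056451  1.35453257]
```

Emit:
jog_arm:
  plan: "0 0 0 -2.4 0 1.8 255;0 0 0 -2.4 0 1.8 255;0 0 0 -2.4 0 1.8 255;0 0 0 -2.4 0 1.8 255;0 0 0 -2.4 0 1.8 255; 0 0 0 -2.4 0 1.8 255; 0 0 0 0 0 0 255;0 0 0 0 0 0 255"

```text
time_s: 6.18
position: [0.3733, 0.0527, 0.2059]
tool_rot: [[0.571, -0.053, 0.819], [-0.068, -0.998, -0.017], [0.818, -0.046, -0.574]]
ft_force: [-0.5, 0.2, -0.1]
grip_width: -0.0
gripper_force: 0.0
```

```bash
python3 -c "
from h import *
s=env.observe();print(s['time_s'],s['q'],s['position'],s['tool_rot'],s['grip_width'],s['ft_force'])"
```

```text
6.1833 [-23.65563053  -7.4233943  138.78591435 102.55158771  18.69686843
 -23.35188684] [0.3732749  0.0527302  0.20585826] [[ 0.57146221 -0.05303171  0.81891305]
 [-0.06804128 -0.99753565 -0.01711781]
 [ 0.81780274 -0.04593771 -0.57366227]] -8.38481326894311e-06 [-0.53049928  0.19915748 -0.12278874]
```

Emit:
jog_arm:
  plan: "0 0 0 -0.7 0 1.4 255;0 0 0 -0.7 0 1.4 255;0 0 0 -0.7 0 1.4 255;0 0 0 -0.7 0 1.4 255;0 0 0 -0.7 0 1.4 255; 0 0 0 -0.7 0 1.4 255; 0 0 0 -0.7 0 1.4 255;0 0 0 -0.7 0 1.4 255;0 0 0 0 0 0 255;0 0 0 0 0 0 255"

```text
time_s: 7.02
position: [0.4343, 0.0598, 0.113]
tool_rot: [[0.574, -0.047, 0.818], [-0.071, -0.997, -0.007], [0.816, -0.054, -0.575]]
ft_force: [-0.9, 0.8, 0.0]
grip_width: -0.0002
gripper_force: 0.0
```

```bash
python3 -c "
from h import *
s=env.observe();print(s['time_s'],s['q'],s['position'],s['tool_rot'],s['grip_width'],s['ft_force'])"
```

```text
7.0167 [-15.02968479  22.37257261 141.95343915 161.30779343  39.83526816
 -80.12796203] [0.43425966 0.05979745 0.11302357] [[ 0.57354989 -0.04665513  0.81784096]
 [-0.07111812 -0.99744316 -0.00702588]
 [ 0.81607766 -0.05413362 -0.57540143]] -0.0002213845098102378 [-0.93114057  0.81946561  0.01841431]
```

Emit:
jog_arm:
  plan: "0 0 0 0.5 0.7 1.7 255;0 0 0 0.5 0.7 1.7 255;0 0 0 0.5 0.7 1.7 255;0 0 0 0.5 0.7 1.7 255;0 5 0 0 0 0 255;0 5 0 0 0 0 255;0 0 0 0 0 0 255;0 0 0 0 0 0 255"

```text
time_s: 7.68
position: [0.4994, 0.03, 0.0879]
tool_rot: [[0.45, -0.046, 0.892], [-0.071, -0.997, -0.016], [0.89, -0.056, -0.452]]
ft_force: [0.0, 0.5, 0.1]
grip_width: -0.0001
gripper_force: 0.0
```

```bash
python3 - <<'E'
from h import *
s=env.observe();print(s['time_s'],s['q'],s['position'],s['tool_rot'],s['grip_width'],s['ft_force'])
im=imaging.get_image("scene"); cv2.imwrite("pics/s1.png",im["pixels"][:,:,::-1])
E
python3 m.py
```

```text
7.6833 [-18.40663654  36.39655794 138.83914011 161.78539974  58.58434775
 -84.7084944 ] [0.49939379 0.03003835 0.08786599] [[ 0.45003006 -0.04607588  0.89182395]
 [-0.07110661 -0.997346   -0.01564601]
 [ 0.89017796 -0.0563734  -0.45211198]] -0.00010901292619697042 [0.04604262 0.47539902 0.06158773]
scene yellow 3751 med [ 0.5324 -0.0025  0.1383] lo [ 0.5032 -0.1324  0.1316] hi [0.5662 0.1551 0.1438]
yaw deg -7.310822840043826
  end [0.5509 0.1451 0.1381] minx pt [0.5334 0.1313 0.1355] [0.5741 0.1535 0.1347]
  end [ 0.517  -0.125   0.1372] minx pt [ 0.499  -0.1272  0.1335] [ 0.5388 -0.1182  0.1333]
scene red 76 med [0.5509 0.1717 0.1375] lo [0.54   0.1658 0.129 ] hi [0.575  0.1775 0.1414]
scene green 0
top yellow 4087 med [0.5356 0.0149 0.1398] lo [ 0.5054 -0.1278  0.1345] hi [0.566  0.1566 0.1451]
yaw deg -7.312247390437482
  end [0.5524 0.1478 0.1398] minx pt [0.5334 0.1356 0.1358] [0.5724 0.1568 0.1361]
  end [ 0.5187 -0.1188  0.1399] minx pt [ 0.4995 -0.1267  0.1366] [ 0.5381 -0.1083  0.1363]
top red 139 med [0.5553 0.1708 0.1372] lo [0.5399 0.1646 0.131 ] hi [0.5721 0.1771 0.1428]
top green 739 med [0.5876 0.1993 0.2431] lo [0.5717 0.1749 0.2332] hi [0.6144 0.2201 0.249 ]
```

View pics/s1.png

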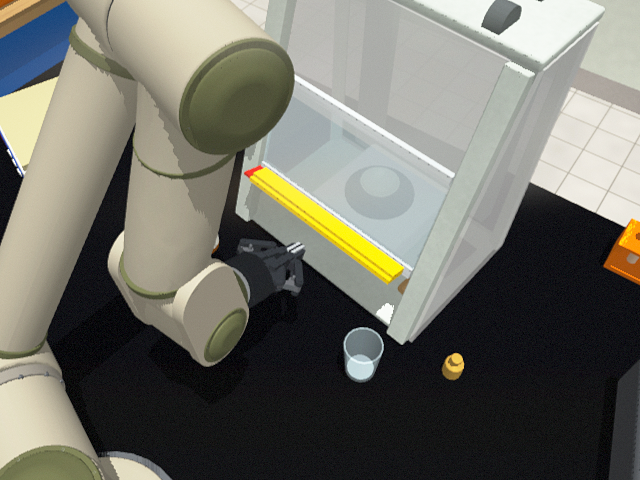

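The fingers (297,250) are in front of and below the lip, with the sash not yet touched. Next: the required slope travel.

```bash
cat > s.py <<'E'
from h import *
np.set_printoptions(precision=4,suppress=True)
yaw=np.radians(-7.31); xh=np.array([np.cos(yaw),np.sin(yaw),0]); up=np.sin(.3)*xh+np.cos(.3)*np.array([0,0,1]); n=np.cos(.3)*xh-np.sin(.3)*np.array([0,0,1])
for c in ["scene","top"]:
    im=imaging.get_image(c)
    for k,m in masks(im).items():
        P=cloud(im,m); P=P[(P[:,0]>.4)&(P[:,0]<.8)&(abs(P[:,1]-.03)<.24)&(P[:,2]>.08)]
        if len(P)<20: continue
        print(c,k,len(P),"s pct 2,10,25,50,75,90,98",np.percentile(P@up,[2,10,25,50,75,90,98]),"n",np.percentile(P@n,[2,50,98]))
s=env.observe(); print("tcp s,n",s["position"]@up,s["position"]@n,"up/n/xh in tool",s["tool_rot"].T@up,s["tool_rot"].T@n,s["time_s"],s["ft_force"],s["position"])
E
python3 s.py
```

```text
scene yellow 3759 s pct 2,10,25,50,75,90,98 [0.2778 0.2815 0.285  0.2899 0.2912 0.292  0.2929] n [0.4489 0.4603 0.485 ]
scene red 74 s pct 2,10,25,50,75,90,98 [0.2822 0.2846 0.2856 0.2869 0.2875 0.2881 0.2891] n [0.4499 0.4614 0.4854]
top yellow 4090 s pct 2,10,25,50,75,90,98 [0.2803 0.285  0.2879 0.2913 0.2925 0.2934 0.2946] n [0.4484 0.4636 0.4829]
top red 139 s pct 2,10,25,50,75,90,98 [0.2845 0.2854 0.2866 0.2874 0.2886 0.2896 0.2907] n [0.4489 0.4655 0.4833]
top green 747 s pct 2,10,25,50,75,90,98 [0.3825 0.3901 0.3972 0.3984 0.3994 0.4001 0.4009] n [0.4485 0.4606 0.4857]
tcp s,n 0.23077909792074958 0.4438423809324849 up/n/xh in tool [ 0.986  -0.0274 -0.1646] [0.1664 0.093  0.9817] 7.9333 [0.4666 0.1667 0.3633] [0.5001 0.0297 0.0893]
```

Emit:
jog_arm:
  plan: "0 0 0 0.2 0.1 1.4 255;0 0 0 0.2 0.1 1.4 255;0 4 0 0 0 0 255;0 4 0 0 0 0 255;0 0 0 0.8 0 0 255;0 0 0 0.8 0 0 255;0 0 0 0.5 0 0 255;0 0 0 0 0 0 255"

```text
time_s: 8.6
position: [0.5336, 0.0255, 0.1002]
tool_rot: [[0.316, -0.047, 0.948], [-0.066, -0.997, -0.027], [0.946, -0.054, -0.318]]
ft_force: [1.4, -0.0, -0.6]
grip_width: -0.0003
gripper_force: 0.0
```

```bash
python3 s.py; python3 -c "
from h import *
print(env.observe()['q'])
im=imaging.get_image('scene'); cv2.imwrite('pics/s2.png',cv2.resize(im['pixels'][130:330,200:440,::-1],None,fx=2.5,fy=2.5))"
```

```text
scene yellow 3758 s pct 2,10,25,50,75,90,98 [0.2777 0.2814 0.2851 0.2899 0.2912 0.292  0.293 ] n [0.4489 0.4602 0.485 ]
scene red 25 s pct 2,10,25,50,75,90,98 [0.2853 0.2858 0.2862 0.2871 0.2877 0.2881 0.2883] n [0.4673 0.4788 0.4857]
top yellow 4096 s pct 2,10,25,50,75,90,98 [0.2802 0.285  0.2878 0.2913 0.2925 0.2934 0.2945] n [0.4485 0.4637 0.4829]
top red 139 s pct 2,10,25,50,75,90,98 [0.2838 0.2859 0.287  0.2877 0.2885 0.2895 0.29  ] n [0.4491 0.4654 0.4829]
top green 739 s pct 2,10,25,50,75,90,98 [0.3834 0.3904 0.3971 0.3984 0.3993 0.4    0.401 ] n [0.4485 0.4605 0.4861]
tcp s,n 0.2505369878232745 0.4728063013976003 up/n/xh in tool [ 0.9993 -0.0275 -0.0259] [0.0283 0.0926 0.9953] 8.7 [ 0.8243  0.4583 -0.4547] [0.5333 0.0254 0.0996]
[-17.39238352  40.63376407 136.18507933 163.94725982  68.34788603
 -85.83022721]
```

View pics/s2.png

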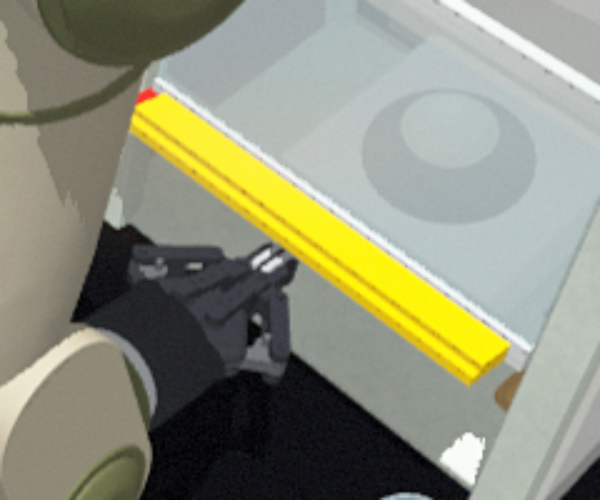

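Fingertips (crop ~280,250) are just beneath the lip, clear of it. Rising now.

Emit:
jog_arm:
  plan: "0 0 0 0.5 0 0 255;0 0 0 0.5 0 0 255;0 0 0 0.5 0 0 255;0 0 0 0.5 0 0 255;0 0 0 0.5 0 0 255;0 0 0 0.5 0 0 255;0 0 0 0.5 0 0 255"

```text
time_s: 9.33
position: [0.5437, 0.0234, 0.1314]
tool_rot: [[0.32, -0.047, 0.946], [-0.066, -0.997, -0.027], [0.945, -0.054, -0.323]]
ft_force: [-2.0, 1.7, -2.0]
grip_width: -0.0004
gripper_force: 1.2
```

```bash
python3 s.py
```

```text
scene yellow 3822 s pct 2,10,25,50,75,90,98 [0.2967 0.3007 0.3041 0.3091 0.3103 0.3111 0.3121] n [0.4488 0.46   0.4849]
scene red 72 s pct 2,10,25,50,75,90,98 [0.3017 0.3042 0.3049 0.306  0.3065 0.3073 0.3078] n [0.4495 0.4607 0.4846]
scene green 265 s pct 2,10,25,50,75,90,98 [0.3807 0.3829 0.3868 0.3934 0.3975 0.3983 0.3993] n [0.4491 0.4615 0.4786]
top yellow 4257 s pct 2,10,25,50,75,90,98 [0.3011 0.3055 0.3085 0.3118 0.313  0.3139 0.315 ] n [0.4485 0.4636 0.4829]
top red 147 s pct 2,10,25,50,75,90,98 [0.3047 0.3062 0.3069 0.3081 0.3089 0.3099 0.3109] n [0.4491 0.4649 0.4833]
top green 746 s pct 2,10,25,50,75,90,98 [0.3837 0.3907 0.397  0.3984 0.3993 0.4001 0.4008] n [0.4484 0.4604 0.4861]
tcp s,n 0.2852334041559054 0.473780815321629 up/n/xh in tool [ 0.9993 -0.0276 -0.0265] [0.0289 0.0925 0.9953] 9.4333 [ 0.2285  0.736  -0.5699] [0.5443 0.0231 0.1325]
```

Emit:
jog_arm:
  plan: "0 0 0 0.5 0 0 255;0 0 0 0.5 0 0 255;0 0 0 0.5 0 0 255;0 0 0 0.5 0 0 255;0 0 0 0.5 0 0 255;0 0 0 0.5 0 0 255;0 0 0 0.5 0 0 255;0 0 0 0.5 0 0 255"

```text
time_s: 10.1
position: [0.5571, 0.0203, 0.1704]
tool_rot: [[0.318, -0.047, 0.947], [-0.066, -0.997, -0.028], [0.946, -0.054, -0.32]]
ft_force: [-2.9, 1.6, -1.9]
grip_width: 0.0001
gripper_force: 1.2
```

Emit:
jog_arm:
  plan: "0 0 0 0.5 0 0 255;0 0 0 0.5 0 0 255;0 0 0 0.5 0 0 255;0 0 0 0.5 0 0 255;0 0 0 0.5 0 0 255;0 0 0 0.5 0 0 255;0 0 0 0.4 0 0 255;0 0 0 0.2 0 0 255;0 0 0 0 0 0 255;0 0 0 0 0 0 255"

```text
time_s: 10.93
position: [0.5689, 0.0177, 0.2045]
tool_rot: [[0.316, -0.048, 0.948], [-0.066, -0.997, -0.028], [0.946, -0.054, -0.318]]
ft_force: [0.3, -0.1, -0.3]
grip_width: -0.0001
gripper_force: 0.0
```

```bash
python3 s.py; python3 -c "
from h import *
print(env.observe()['q'])
im=imaging.get_image('top'); cv2.imwrite('pics/t3.png',im['pixels'][:,:,::-1])"
```

```text
scene yellow 4094 s pct 2,10,25,50,75,90,98 [0.3741 0.3777 0.3817 0.3869 0.3882 0.3889 0.3896] n [0.4488 0.4591 0.4851]
scene red 72 s pct 2,10,25,50,75,90,98 [0.3642 0.3806 0.383  0.3837 0.3843 0.3847 0.3851] n [0.4496 0.4589 0.4844]
scene green 584 s pct 2,10,25,50,75,90,98 [0.3807 0.384  0.3887 0.3965 0.398  0.3986 0.3994] n [0.4493 0.4569 0.4847]
top yellow 5148 s pct 2,10,25,50,75,90,98 [0.3774 0.3821 0.3846 0.3884 0.3894 0.3902 0.3912] n [0.4484 0.4634 0.483 ]
top red 179 s pct 2,10,25,50,75,90,98 [0.3814 0.3829 0.3836 0.3844 0.3853 0.3861 0.3869] n [0.449  0.4649 0.4832]
top green 750 s pct 2,10,25,50,75,90,98 [0.3831 0.3905 0.397  0.3983 0.3992 0.4    0.4008] n [0.4485 0.4606 0.4862]
tcp s,n 0.36099217902808045 0.47644251147318445 up/n/xh in tool [ 0.9993 -0.0279 -0.0264] [0.0288 0.092  0.9953] 11.0333 [ 0.4592  0.2168 -0.2378] [0.5687 0.0178 0.2041]
[-16.74243976  20.51330209 124.68544421 156.62677861  38.32239332
 -72.91820918]
```

View pics/t3.png

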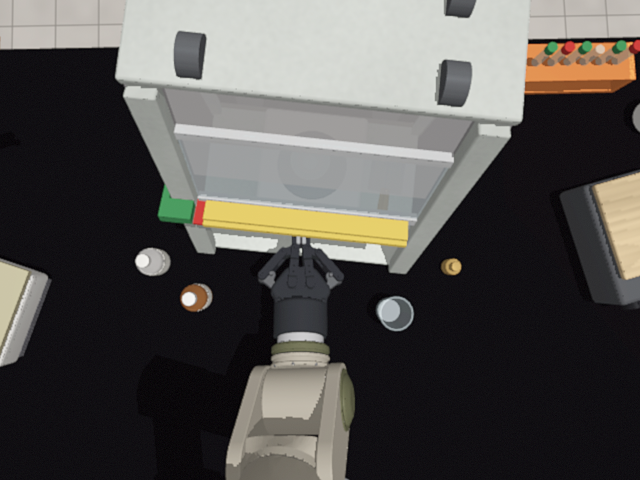

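The pointer (200,211) is next to the clip (177,205) but 8 mm low; the bystanders haven't moved. A little further.

Emit:
jog_arm:
  plan: "0 0 0 0.3 0 0 255;0 0 0 0.3 0 0 255;0 0 0 0.2 0 0 255;0 0 0 0.1 0 0 255;0 0 0 0 0 0 255;0 0 0 0 0 0 255"

```text
time_s: 11.58
position: [0.5714, 0.0173, 0.2127]
tool_rot: [[0.317, -0.047, 0.947], [-0.066, -0.997, -0.028], [0.946, -0.054, -0.319]]
ft_force: [-0.4, 0.2, 0.2]
grip_width: -0.0001
gripper_force: 0.2
```

```bash
python3 s.py
```

```text
scene yellow 4116 s pct 2,10,25,50,75,90,98 [0.3823 0.3858 0.3899 0.3951 0.3964 0.397  0.3977] n [0.4488 0.4591 0.4849]
scene red 73 s pct 2,10,25,50,75,90,98 [0.3867 0.3894 0.3909 0.3918 0.3926 0.3931 0.3934] n [0.4501 0.4582 0.484 ]
scene green 531 s pct 2,10,25,50,75,90,98 [0.3811 0.3845 0.3909 0.397  0.3981 0.3988 0.3995] n [0.4491 0.4555 0.4839]
top yellow 5279 s pct 2,10,25,50,75,90,98 [0.3856 0.3903 0.3928 0.3966 0.3977 0.3985 0.3995] n [0.4484 0.4633 0.483 ]
top red 187 s pct 2,10,25,50,75,90,98 [0.3902 0.3912 0.392  0.3928 0.3936 0.3944 0.3952] n [0.4487 0.4648 0.4834]
top green 729 s pct 2,10,25,50,75,90,98 [0.3829 0.3911 0.3973 0.3984 0.3993 0.4002 0.4011] n [0.4484 0.4605 0.4864]
tcp s,n 0.37007356723587026 0.47657002111563823 up/n/xh in tool [ 0.9993 -0.0278 -0.0263] [0.0287 0.0922 0.9953] 11.6833 [-0.7849  0.0013 -0.0626] [0.5715 0.0173 0.2127]
```

On target to within a millimetre. Withdrawing down, then back.

Emit:
jog_arm:
  plan: "0 0 0 -0.7 0 0 255;0 0 0 -0.8 0 0 255;0 0 0 0 0 -2 255;0 0 0 0 0 -2.5 255;0 0 0 0 0 -2.5 255;0 0 0 0 0 -2 255;0 0 0 0 0 0 255;0 0 0 0 0 0 255;0 0 0 0 0 0 255;0 0 0 0 0 0 255"

```text
time_s: 12.52
position: [0.4822, 0.0206, 0.2271]
tool_rot: [[0.317, -0.047, 0.947], [-0.066, -0.997, -0.028], [0.946, -0.054, -0.319]]
ft_force: [-0.0, -0.2, 0.1]
grip_width: -0.0005
gripper_force: 0.0
```

```bash
python3 s.py; python3 - <<'E'
from h import *
im=imaging.get_image('top'); cv2.imwrite('pics/t4.png',im['pixels'][:,:,::-1])
E
```

```text
scene yellow 4107 s pct 2,10,25,50,75,90,98 [0.3826 0.3858 0.3901 0.3951 0.3964 0.3971 0.3979] n [0.4487 0.459  0.4851]
scene red 72 s pct 2,10,25,50,75,90,98 [0.3873 0.3894 0.3911 0.3919 0.3925 0.393  0.3937] n [0.4497 0.458  0.4843]
scene green 532 s pct 2,10,25,50,75,90,98 [0.3805 0.3844 0.3909 0.3969 0.3982 0.3987 0.3994] n [0.4492 0.4554 0.4846]
top yellow 5272 s pct 2,10,25,50,75,90,98 [0.3858 0.3902 0.3927 0.3966 0.3977 0.3985 0.3994] n [0.4484 0.4633 0.4831]
top red 188 s pct 2,10,25,50,75,90,98 [0.3895 0.3914 0.392  0.3928 0.3936 0.3941 0.3952] n [0.4487 0.4649 0.4836]
top green 745 s pct 2,10,25,50,75,90,98 [0.3833 0.3909 0.3971 0.3983 0.3993 0.4001 0.4009] n [0.4485 0.4605 0.4862]
tcp s,n 0.35718052306425435 0.3871365510631478 up/n/xh in tool [ 0.9992 -0.0278 -0.0273] [0.0298 0.0925 0.9953] 12.6167 [0.5563 0.0995 0.4241] [0.482  0.0208 0.2268]
```

View pics/t4.png

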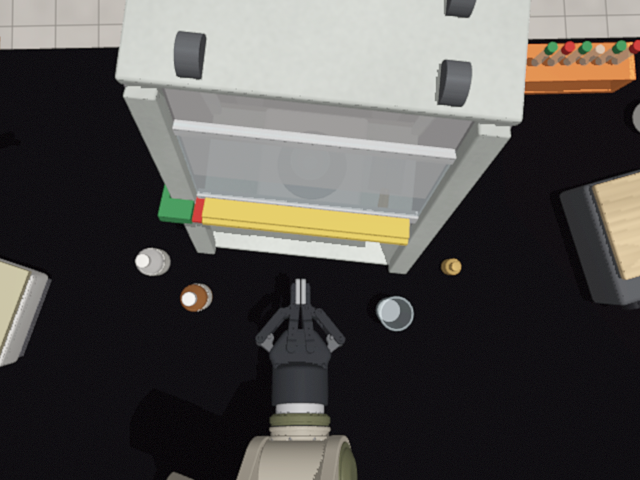

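The hand is clear (fingertips at 300,285), the pointer (199,209) is level with the clip (177,205), and nothing else has moved.

```bash
python3 -c "
from rig import job
print(job.close_job())"
```

```text
the job is handed in; nothing more can be done
None
```

I pushed the sash up from beneath the lip until the red pointer stood within about 1 mm of the green clip's middle (by camera). Then I took the hand away and handed the job in: the clip, bottles, beaker and weight had not moved, I didn't check the dish or spatula separately, and the hand-in returned no verdict.

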